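Lock the lamp module into its microscope dock

TASK

One of the two identical docks has the white lamp module lying loosely in its channel; the other is empty. Push the module along its channel until its headed stud is in the mouth of that dock's cam, then turn the cam's bar handle clockwise (seen from above) to its stop, about a quarter turn, so that its curved slot draws the module tight against the stop blocks. Leave the cam of the empty dock as it is.

Things in the scene. Friction and masses are not known exactly. Their poses are not given: they have to be found in the camera images.
- dock: Dark fixed plate, 250x104x10 mm, holding the lamp; an empty twin stands 23-36 cm to its side. Origin: on the bench under the cam pivot; x along the channel from lamp to cam, away from the robot. Plate x -195..55. Rails x -190..-65, tops z 20, channel 62.6 wide, open at the robot end. Two stop blocks end it, x -68..-53, tops z 24, with a 27 gap for the tongue.
- lamp: White block 60x60 mm, 55 high, black fins on top, 0.35 kg, loose in the channel. Origin: centre of underside (10 above bench); x to its front, as the dock's. Low tongue in front with an upright 8 mm stud at x=73, head 14 wide, top z 26. Lamp x in the dock frame: starts -140..-125; -107 pushed in until the stud meets the open cam's hub (to -110 is enough); -98 drawn tight on the blocks.
- cam (a joint): Hook-shaped steel cam, 95 mm across, pivot at dock origin; on top a black bar handle centred on the pivot, 46 long, 14 wide, z 40 to 72 mm above bench. 0 = open (bar along dock x, mouth to the lamp), grows clockwise from above, stop at 1.5 rad (bar across). Starts 0 to 0.2; stiff (0.12 Nm), stays where left. Catches the stud at about 0.5, has drawn the lamp home at about 1.25.
- spare_cam (a joint): The same cam on the empty dock (cam value in rad, as above); starts 0 to 0.2 and must be left as it is.
Not all that is in view belongs to the job. What is meant by the lamp is not blue, and is the smaller of those in its own colour.

How it is judged:
By the outcome, as a careful person would: the job done as asked, in the order asked, and still so for the second after the job is handed in, with the robot touching nothing.
It also fails if it takes over 48 s, if anything falls off the work surface, if the arm or the gripper's body presses on something with over 40 N, if the wrist force passes 120 N, or if a joint passes its speed limit or range.

ROBOT

A 6-joint arm with a two-finger parallel gripper is mounted at the origin on the work surface. World frame = base frame: x ahead of the robot, y to its left, z up, the work surface at z = 0. Lengths are in m, angles in rad, forces in N, time in s.
With the tool pointing down it reaches from about 0.25 to 0.725 m from the base axis. Payload 4 kg.
Tool frame: the origin (TCP) lies midway between the tips of the shut fingers; the grasp point (between the pads) lies 19 mm behind it; z points along the fingers, y is the line along which they close (so a half turn about z gives the same grasp; the last joint's range is limited). The gripper opens to 85 mm and grips with 20 to 120 N. Pads are 22 mm wide; open, the fingers measure 114 mm over their backs; the gripper's body (76 mm by 85 mm) begins 54 mm behind the grasp point. The pads swing forward as they close: fully open they stand 13 mm farther back than shut.
Start: joints at [1.286, 0.241, 0.005, 1.335, 0, 1.571], TCP at [0.14, 0.48, 0.231] pointing down, gripper open.
Joint ranges: [-2.72, 2.72], [-1.05, 1.87], [-1.09, 1.28], [-1.99, 2.15], [-1.42, 1.44], [-3.14, 3.14]. Speed limits (rad/s): [2.79, 2.79, 3.14, 3.14, 3.14, 3.14].

INTERFACE

Orientations are given as a unit quaternion [x, y, z, w].
In Python, from workcell import get_obs, camera, job_done, silhouettes gives the robot as it stands. The module is installed in compiled form; this text tells all that it offers.
- The arm moves only by the tool drive_tool, never from a script. Its argument "increments" is a list of rows, each a list of 3 entries, a list of its own where there are three numbers: the shift along the world's x, y, z in mm, then the turn, a rotation vector about the world's x, y, z in degrees, then the opening, from 0 (shut) to 1 (fully open). A call has 1 to 8 rows; each row shifts and turns the commanded pose from where the row before left it; what a row does not reach is not made up. A row lasts 1/12 s, in which the tool goes at most 41.7 mm and 7.16 degrees, less where a joint would pass 70% of its speed; a pose out of reach is approached as far as the arm can. A call is refused whole if a number of a shift passes 41.7 or a number of a turn 7.16, either way. A call with a gripper value outside its range is refused whole. The fingers move at their own pace and stop on an object; the grip force is fixed at half the most. Time passes only in rows, so rows that do not move let the fingers close. It gives the time, the measured TCP pose, the force, the opening and the grip force at its end, in the units of the state.
- get_obs(): the state, without advancing time (a new reading comes with each control period).
- camera(name): name is "scene" or "top"; returns a dict with "image" (420x560x3 uint8, red, green, blue), "K" (3x3 intrinsics, pixels), "k1" (the pictures are not rectified: a ray, as slopes to the right and down, at radius r is drawn at 1 + k1 r^2 times it, then the intrinsics apply), "view" (4x4, takes a point from world to camera coordinates). Camera axes: x right, y down, z forward; pixel columns grow to the right and rows downward; lengths in m; the calibration is good to about 2 mm. A picture is of the moment at which its call begins. There is no depth.
- job_done(): hands the job in; it is judged then, once.
Trained networks look in a picture, given as the dict that the camera call returned (one of the last four; its "shot" number tells which), for a name from the list of things; names that differ only in an ending like _2 or _b are one class to them, and where a whole thing is asked for, a point or a joint stands for the part that bears it (a point fixed in the world has none). Each returns a list of dicts, best first, with "conf" (0 to 1); they miss things now and then, are a little off and sometimes report something else, mostly with a low value. They report only what shows in the picture. A call takes as long as a camera call. They do not tell look-alikes from the thing itself.
- silhouettes(query, picture): "region" (420x560 bool, what is visible of it) and "bbox" ([left, top, right, bottom] in pixels, round what is visible of it).
The state is a dict: "clock": time; "joint_pos": joint angles; "joint_vel": joint speeds; "tau": joint torques, N m; "eef_pos": TCP position; "tool_rot": TCP orientation; "ft_force": force on the tool from outside, world axes, zero at the start; "ft_torque": the same for the moment, N m; "grip_width": finger opening in m; "grasp_force": force on a finger pad.
Only numpy, scipy, OpenCV 4.12 (cv2) and the standard library are available. Lean on these libraries where they do the work, as an engineer would, in place of code of your own. Each camera call takes 0.05 s, during which the arm holds its last target. There are 200 camera calls.

## Working session

There is one attempt and no reset: what is moved stays moved. The work goes in short steps, Python scripts to look and compute and a tool call to move; the robot and the scene stay as the last step left them, time stands still between calls to the robot, and variables do not carry over. Pictures are saved under pics/ and viewed, at most 10 in all, crops included, and the job is handed in when it is done.

Besides the shell and the picture viewer there is one more tool, called after "Request:" as name(argument=value, ...), one argument or row to a line, values as JSON. drive_tool: Moves the arm, as the interface text tells. Its arguments: {"type":"object","properties":{"increments":{"type":"array"}},"required":["increments"]}

```bash
mkdir -p pics; cat > h.py <<'E'
import numpy as np, cv2
from workcell import *
def proj(c,P):
    P=np.atleast_2d(P); V=c["view"]; q=P@V[:3,:3].T+V[:3,3]; s=q[:,:2]/q[:,2:]
    s=s*(1+c["k1"]*(s**2).sum(1,keepdims=True)); K=c["K"]
    return s@K[:2,:2].T+K[:2,2]
def ray(c,uv):
    K=c["K"]; d=(np.asarray(uv,float)-K[:2,2])/[K[0,0],K[1,1]]; s=d.copy()
    for _ in range(20): s=d/(1+c["k1"]*(s**2).sum())
    V=c["view"]; R=V[:3,:3]; o=-R.T@V[:3,3]; return o,R.T@np.r_[s,1]
def atz(c,uv,z):
    o,d=ray(c,uv); return o+d*(z-o[2])/d[2]
def tri(ps):
    A=0;b=0
    for c,uv in ps:
        o,d=ray(c,uv); d=d/np.linalg.norm(d); M=np.eye(3)-np.outer(d,d); A=A+M;b=b+M@o
    return np.linalg.solve(A,b)
def save(c,n,box=None,f=1):
    im=c["image"][:,:,::-1]
    if box: im=im[box[1]:box[3],box[0]:box[2]]
    cv2.imwrite("pics/"+n,cv2.resize(im,None,fx=f,fy=f,interpolation=cv2.INTER_CUBIC))
E
python3 - <<'E'
from h import *
import pickle
cs={n:camera(n) for n in("scene","top")}
for n,c in cs.items():
    print(n,-c["view"][:3,:3].T@c["view"][:3,3],c["K"][0],c["k1"])
    for q in("lamp","dock","cam"):
        for s in silhouettes(q,c):
            r=s["region"]; m=np.argwhere(r).mean(0)[::-1]
            print(n,q,round(s["conf"],2),s["bbox"],r.sum(),m.round(1),atz(c,m,{"lamp":.04,"dock":.01,"cam":.04}[q]).round(3))
pickle.dump(cs,open("c0.pkl","wb"))
cv2.imwrite("pics/a.png",cv2.resize(np.vstack([cs[n]["image"] for n in cs])[:,:,::-1],None,fx=.714,fy=.714,interpolation=cv2.INTER_AREA))
print(get_obs())
E
```

```text
scene [0.81951985 0.46570516 0.83977773] [473.4251705    0.         282.64828275] -0.12059266270715496
scene lamp 0.85 [276.2, 233.5, 336.8, 287.5] 1610 [307.9 258.3] [0.523 0.122 0.04 ]
scene lamp 0.77 [379.4, 218.3, 455.1, 269.8] 2572 [409.2 245.7] [0.337 0.208 0.04 ]
scene lamp 0.67 [316.0, 173.3, 361.8, 213.7] 1181 [336.9 191.5] [0.378 0.021 0.04 ]
scene dock 0.91 [220.4, 229.2, 353.6, 335.8] 4732 [278.6 286.8] [0.596 0.13  0.01 ]
scene cam 0.56 [239.6, 270.7, 276.7, 307.5] 807 [258.9 284.8] [0.633 0.119 0.04 ]
top [ 0.45927618 -0.0206509   0.89390162] [536.36259742   0.         287.86914445] -0.19583329124519883
top lamp 0.96 [263.3, 263.0, 305.2, 333.5] 1949 [286.  292.3] [0.364 0.01  0.04 ]
top lamp 0.71 [201.1, 158.3, 239.7, 224.7] 1846 [218.7 197.2] [0.518 0.114 0.04 ]
top lamp 0.66 [134.4, 275.2, 205.2, 367.5] 3602 [168.7 314.9] [0.329 0.2   0.04 ]
top lamp 0.46 [374.0, 113.9, 412.8, 160.2] 1130 [390.9 135.8] [ 0.61  -0.165  0.04 ]
top dock 0.62 [183.7, 93.0, 255.0, 248.3] 6928 [218.8 164. ] [0.576 0.118 0.01 ]
top cam 0.62 [200.9, 110.0, 243.0, 152.0] 1099 [220.9 130. ] [0.627 0.109 0.04 ]
{'clock': 0.4, 'joint_pos': array([ 1.28601944e+00,  2.40707932e-01,  4.81400191e-03,  1.33519033e+00,
       -1.31347064e-05,  1.57080124e+00]), 'joint_vel': array([ 0.00078552, -0.00129888,  0.00117618, -0.00083504,  0.00084221,
       -0.00039361]), 'tau': array([ 6.06273697e-04, -3.71780813e+01,  2.52330655e+01,  5.30283898e-03,
        8.02729232e-05, -9.62433973e-06]), 'eef_pos': array([0.14045062, 0.47977609, 0.23118138]), 'tool_rot': array([ 1.41910221e-01,  9.89879522e-01, -1.43441526e-04, -1.39287233e-05]), 'ft_force': array([-0.41122359,  0.21509379, -0.44291607]), 'ft_torque': array([-0.01236342,  0.03720256, -0.03099419]), 'grasp_force': 0.0, 'grip_width': 0.08553425337572991}
```

View pics/a.png

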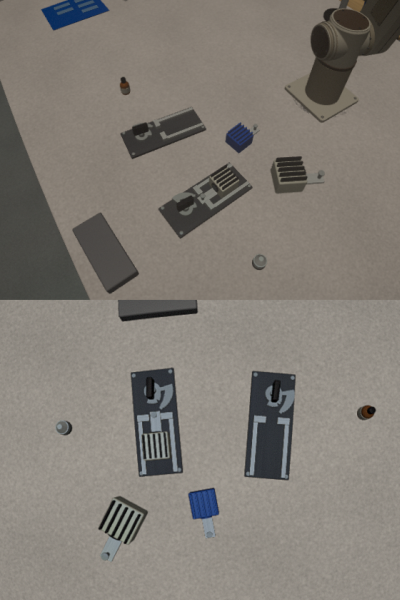

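The white things are the block in the dock at top px (219,197) and the larger block lying free at (169,315). The blue one at (286,292) is ruled out. The block in the dock is the smaller white one and lies in the channel, so I take it as the lamp. I'll confirm this in an enlarged crop.

```bash
python3 - <<'E'
from h import *
import pickle
cs=pickle.load(open("c0.pkl","rb"))
save(cs["top"],"t.png",(170,85,270,257),3.4)
save(cs["scene"],"s.png",(215,222,360,340),5)
E
```

```text
(no output)
```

View pics/t.png

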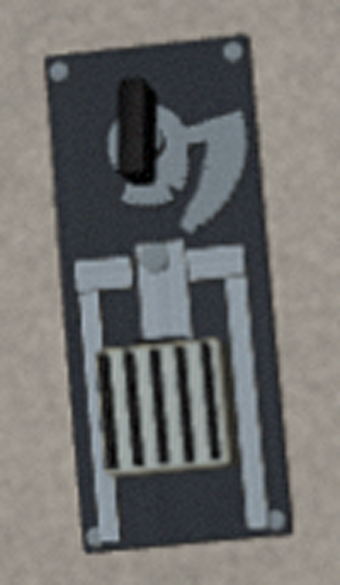

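View pics/s.png

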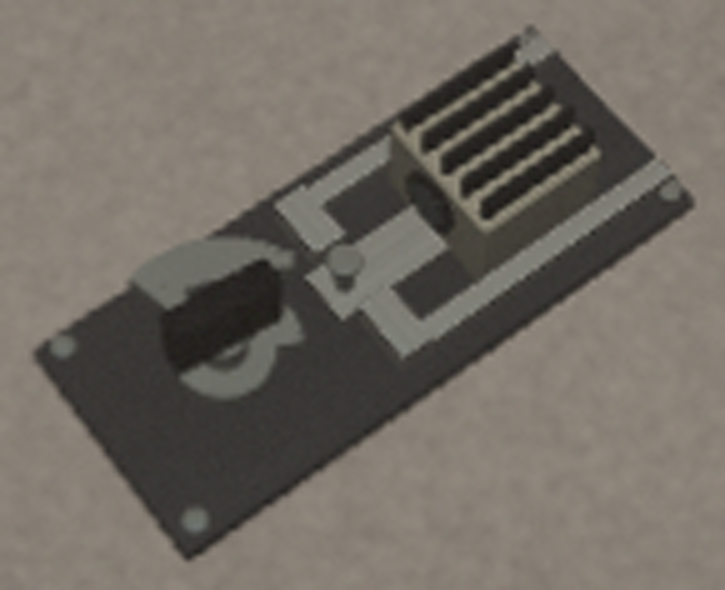

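```bash
cat > fit.py <<'E'
from h import *
import pickle
from scipy.optimize import least_squares
cs=pickle.load(open("c0.pkl","rb")); T,S=cs["top"],cs["scene"]
f=lambda p,o,s:(np.array(p,float)+.5)/s-.5+o
t=f([(46,58),(247,37),(292,533),(86,552)],[170,85],3.4)
s=f([(187,552),(37,353),(693,205),(531,27)],[215,222],5)
tm=np.array([(55,52),(55,-52),(-195,-52),(-195,52)])/1e3; sm=np.array([(55,52),(55,-52),(-195,52),(-195,-52)])/1e3
def W(p,m,z):
    c,n=np.cos(p[2]),np.sin(p[2]); return np.c_[m@np.array([[c,n],[-n,c]])+p[:2],np.full(len(m),z)]
r=lambda p:np.r_[(proj(T,W(p,tm,p[3]))-t).ravel(),(proj(S,W(p,sm,p[3]))-s).ravel()]
q=least_squares(r,[.62,.11,.09,.01]); p=q.x; print("dock",p,q.fun.round(1))
inv=lambda P:(np.array([[np.cos(p[2]),np.sin(p[2])],[-np.sin(p[2]),np.cos(p[2])]])@(P[:2]-p[:2])*1e3).round(1)
# stud head: two views
st=tri([(T,f((154,258),[170,85],3.4)),(S,f((347,262),[215,222],5))]); print("stud",st,inv(st))
# lamp top corners
for a,b in [((100,352),(398,127)),((220,341),(484,225)),((230,462),(598,155)),((108,473),None)]:
    ps=[(T,f(a,[170,85],3.4))]+([(S,f(b,[215,222],5))] if b else [])
    P=tri(ps) if b else atz(*ps[0],.062); print("lamp",P.round(4),inv(P))
for e in [(133,80),(139,182)]:
    P=atz(T,f(e,[170,85],3.4),.072);print("bar",inv(P))
print(W(p,np.array([[0,0],[-.195,0],[-.107,0]]),0))
E
python3 fit.py
```

```text
dock [0.63505847 0.12476717 0.07114268 0.00305217] [-0.2  0.1  0.6 -0.4  0.4  0.5 -0.4  0.5  0.1  1.1 -0.8 -0.3  0.3 -0.5
 -0.   0.5]
stud [0.57841694 0.12130067 0.03117267] [-56.7   0.6]
lamp [0.5409 0.1249 0.1035] [-93.9   6.8]
lamp [ 0.526   0.1078 -0.0077] [-110.    -9.1]
lamp [ 0.4657  0.1047 -0.0126] [-170.3   -7.9]
lamp [0.4753 0.139  0.062 ] [-158.3   25.6]
bar [21.3 -2.7]
bar [-26.8  -1.8]
[[0.63505847 0.12476717 0.        ]
 [0.44055174 0.11090605 0.        ]
 [0.52832914 0.11716133 0.        ]]
```

```bash
sed -i 's/\[((100,352),(398,127)).*\]:/[((100,352),(484,225)),((220,341),(398,127)),((108,473),(598,155)),((230,462),None)]:/; s/q=least.*/q=least_squares(r,[.62,.11,.09,.01]); print(q.x); q=least_squares(lambda x:r([*x,.01]),[.62,.11,.09]); p=q.x; print("dock",p,q.fun.round(1))/' fit.py; python3 fit.py
```

```text
[0.63505847 0.12476717 0.07114268 0.00305217]
dock [0.63531673 0.12523632 0.07222718] [-1.4 -1.  -0.2 -1.6 -0.1  0.4 -1.4  0.5  0.   0.1 -1.1 -1.6  0.8 -2.
  0.2 -1.2]
stud [0.57841694 0.12130067 0.03117267] [-57.    0.2]
lamp [0.5321 0.1443 0.0506] [-101.6   26.5]
lamp [0.5352 0.0887 0.0469] [-102.5  -29.3]
lamp [0.4757 0.1418 0.0471] [-158.   28.]
lamp [0.4791 0.0823 0.062 ] [-158.9  -31.6]
bar [21.  -3.2]
bar [-27.1  -2.2]
[[0.63531673 0.12523632 0.        ]
 [0.44082514 0.11116427 0.        ]
 [0.52859571 0.11751473 0.        ]]
```

Request:
drive_tool(
  increments=[
    [[24, -31, 0], [0, 0, 1.7], 0],
    [[24, -31, 0], [0, 0, 1.7], 0],
    [[24, -31, 0], [0, 0, 1.7], 0],
    [[24, -31, 0], [0, 0, 1.7], 0],
    [[24, -31, 0], [0, 0, 1.7], 0],
    [[24, -31, 0], [0, 0, 1.7], 0],
    [[24, -31, 0], [0, 0, 1.7], 0],
    [[24, -31, 0], [0, 0, 1.7], 0],
  ],
)

```text
clock: 1.07
eef_pos: [0.3332, 0.2302, 0.2316]
tool_rot: [0.023, 1.0, 0.0, 0.0]
ft_force: [0.6, -0.9, -0.0]
grip_width: -0.0
grasp_force: 0.0
```

Request:
drive_tool(
  increments=[
    [[24, -30, 0], [0, 0, 1.7], 0],
    [[24, -30, 0], [0, 0, 1.7], 0],
    [[24, -30, 0], [0, 0, 1.7], 0],
    [[24, -30, 0], [0, 0, 1.7], 0],
    [[0, 0, -40], [0, 0, 0], 0],
    [[0, 0, -40], [0, 0, 0], 0],
    [[0, 0, -40], [0, 0, 0], 0],
    [[0, 0, -40], [0, 0, 0], 0],
  ],
)

```text
clock: 1.73
eef_pos: [0.429, 0.1114, 0.0702]
tool_rot: [-0.035, 0.999, 0.0, 0.001]
ft_force: [0.1, 0.8, -1.2]
grip_width: -0.0
grasp_force: 0.0
```

Request:
drive_tool(
  increments=[
    [[0, 0, -40], [0, 0, 0], 0],
    [[0, 0, 0], [0, 0, 0], 0],
    [[10, 0.7, 0], [0, 0, 0], 0],
    [[10, 0.7, 0], [0, 0, 0], 0],
    [[0, 0, 0], [0, 0, 0], 0],
  ],
)

```text
clock: 2.15
eef_pos: [0.4518, 0.114, 0.0334]
tool_rot: [-0.036, 0.999, 0.0, 0.002]
ft_force: [0.3, 1.0, 0.4]
grip_width: -0.0001
grasp_force: 0.0
```

```bash
python3 - <<'E'
from h import *
o=get_obs();print(o["joint_pos"].round(3),o["tool_rot"],o["ft_force"].round(1))
c=camera("scene"); save(c,"p1.png",(215,140,400,340),3)
E
```

```text
[ 0.247  0.362 -0.397  0.807 -0.     0.176] [-3.55328291e-02  9.99365787e-01  4.38652985e-04  2.29107022e-03] [0.3 1.  0.4]
```

View pics/p1.png

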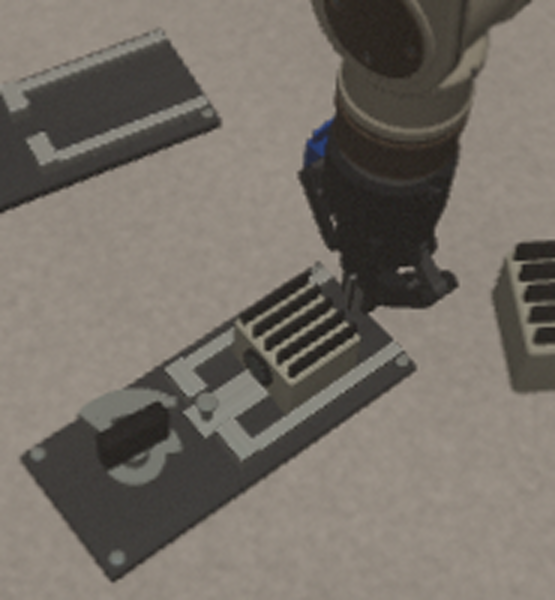

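The picture shows the shut fingers in the channel just behind the lamp, with the fingertips near crop (350,300). The stud at (207,405) has the open mouth ahead of it. I'll push now.

Request:
drive_tool(
  increments=[
    [[8, 0.6, 0], [0, 0, 0], 0],
    [[5, 0.4, 0], [0, 0, 0], 0],
    [[5, 0.4, 0], [0, 0, 0], 0],
    [[5, 0.4, 0], [0, 0, 0], 0],
    [[4, 0.3, 0], [0, 0, 0], 0],
    [[3, 0.2, 0], [0, 0, 0], 0],
    [[0, 0, 0], [0, 0, 0], 0],
  ],
)

```text
clock: 2.78
eef_pos: [0.4793, 0.1156, 0.0313]
tool_rot: [-0.036, 0.999, 0.0, 0.0]
ft_force: [0.8, 0.1, 0.0]
grip_width: -0.0006
grasp_force: 0.0
```

```bash
cat > stud.py <<'E'
from h import *
p=np.array([.63532,.12524,.0722])
S=camera("scene");T=camera("top")
for c,n in((S,"scene"),(T,"top")):
    for s in silhouettes("lamp",c): print(n,s["conf"],s["bbox"])
# head expected pixel for lamp x
def st(x,z=.036):
    d=x+.073; return [p[0]+d*np.cos(p[2]),p[1]+d*np.sin(p[2]),z]
for x in(-.13,-.115,-.107): print(x,proj(S,st(x)).round(1),proj(T,st(x)).round(1))
import sys
a=S["image"][250:310,235:300,::-1];b=T["image"][100:180,195:250,::-1]
f=lambda i:cv2.resize(i,(int(i.shape[1]*500/i.shape[0]),500),interpolation=cv2.INTER_CUBIC)
a=f(a);b=f(b)
cv2.imwrite("pics/"+sys.argv[1],np.hstack([a,b])[:, :800]); print(a.shape,b.shape, get_obs()["ft_force"].round(1))
E
python3 stud.py p2.png
```

```text
scene 0.66 [272.0, 233.5, 330.7, 289.1]
scene 0.6 [379.7, 220.1, 454.3, 269.7]
top 0.98 [207.2, 151.4, 238.3, 208.6]
top 0.94 [263.1, 263.3, 309.1, 330.2]
-0.13 [[283.9 272.8]] [[214.5 160.2]]
-0.115 [[277.5 277. ]] [[213.7 151.1]]
-0.107 [[274.2 279.2]] [[213.3 146.3]]
(500, 541, 3) (500, 343, 3) [-0.7 -0.9  0.5]
```

View pics/p2.png

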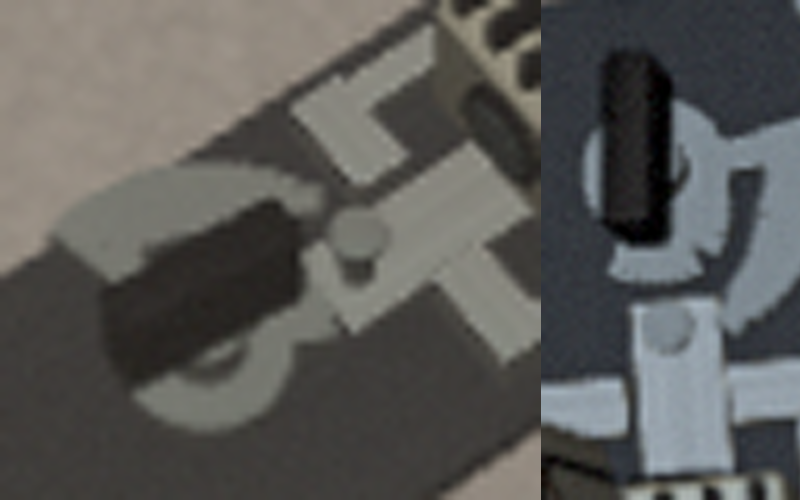

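The stud head now stands at scene (278,278) and top (215,153), which puts lamp x at about -117 mm. I'll push about 7 mm more, then in fine steps until the force rises.

Request:
drive_tool(
  increments=[
    [[3, 0.2, 0], [0, 0, 0], 0],
    [[3, 0.2, 0], [0, 0, 0], 0],
    [[1, 0.1, 0], [0, 0, 0], 0],
    [[0, 0, 0], [0, 0, 0], 0],
  ],
)

```text
clock: 3.32
eef_pos: [0.486, 0.1161, 0.0313]
tool_rot: [-0.036, 0.999, 0.0, 0.0]
ft_force: [0.4, -0.5, -0.0]
grip_width: 0.0001
grasp_force: 0.0
```

Request:
drive_tool(
  increments=[
    [[1, 0.1, 0], [0, 0, 0], 0],
    [[0, 0, 0], [0, 0, 0], 0],
  ],
)

```text
clock: 3.48
eef_pos: [0.4866, 0.1162, 0.0313]
tool_rot: [-0.036, 0.999, 0.0, 0.0]
ft_force: [-0.2, -0.0, 0.4]
grip_width: 0.0001
grasp_force: 0.1
```

Request:
drive_tool(
  increments=[
    [[1, 0.1, 0], [0, 0, 0], 0],
    [[0, 0, 0], [0, 0, 0], 0],
  ],
)

```text
clock: 3.65
eef_pos: [0.4875, 0.1163, 0.0313]
tool_rot: [-0.036, 0.999, -0.0, -0.0]
ft_force: [0.1, -0.1, 0.5]
grip_width: 0.0001
grasp_force: 0.3
```

Request:
drive_tool(
  increments=[
    [[1, 0.1, 0], [0, 0, 0], 0],
    [[0, 0, 0], [0, 0, 0], 0],
  ],
)

```text
clock: 3.82
eef_pos: [0.4882, 0.1163, 0.0312]
tool_rot: [-0.036, 0.999, -0.0, -0.0]
ft_force: [-1.7, -0.1, 0.6]
grip_width: 0.0
grasp_force: 0.8
```

Request:
drive_tool(
  increments=[
    [[1, 0.1, 0], [0, 0, 0], 0],
    [[0, 0, 0], [0, 0, 0], 0],
  ],
)

```text
clock: 3.98
eef_pos: [0.4882, 0.1163, 0.031]
tool_rot: [-0.036, 0.999, -0.0, -0.001]
ft_force: [-4.6, 0.3, 2.2]
grip_width: 0.0001
grasp_force: 2.2
```

```bash
python3 stud.py p3.png
```

```text
scene 0.91 [270.7, 236.5, 326.7, 289.9]
scene 0.67 [353.8, 174.3, 361.1, 185.0]
scene 0.65 [379.1, 219.0, 454.3, 269.6]
top 0.73 [262.7, 264.7, 308.6, 333.6]
-0.13 [[283.9 272.8]] [[214.5 160.2]]
-0.115 [[277.5 277. ]] [[213.7 151.1]]
-0.107 [[274.2 279.2]] [[213.3 146.3]]
(500, 541, 3) (500, 343, 3) [-6.1 -0.2  1.8]
```

View pics/p3.png

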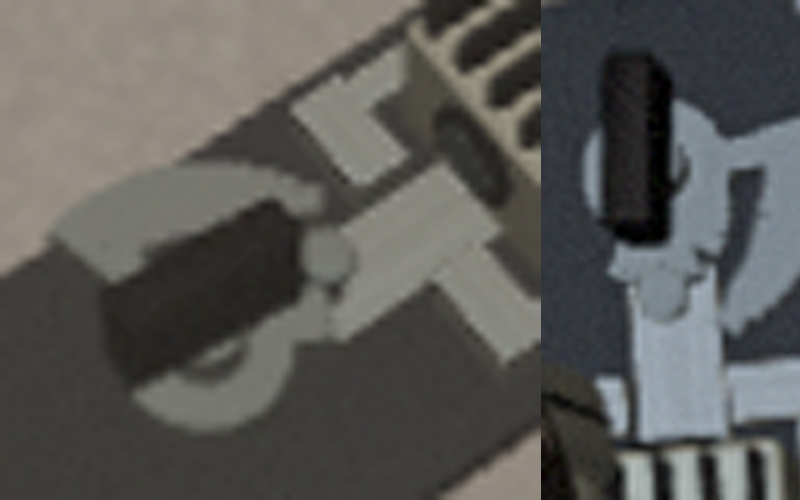

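The force rose to 5 N and the lamp stopped. The stud head is in the mouth at scene (274,281) and top (214,147), matching the prediction for x = -107. Next I'll back off, raise the tool and locate the bar handle.

Request:
drive_tool(
  increments=[
    [[-10, -0.7, 0], [0, 0, 0], 0],
    [[-12, -0.9, 0], [0, 0, 0], 0],
    [[-4, -0.3, 30], [0, 0, 0], 0],
    [[0, 0, 40], [0, 0, 0], 0.5],
    [[0, 0, 40], [0, 0, 0], 1],
    [[0, 0, 20], [0, 0, 0], 1],
  ],
)

```text
clock: 4.68
eef_pos: [0.467, 0.1153, 0.1665]
tool_rot: [-0.036, 0.999, 0.001, 0.005]
ft_force: [0.3, -0.5, 0.3]
grip_width: 0.0357
grasp_force: 0.0
```

```bash
python3 - <<'E'
from h import *
p=np.array([.63532,.12524,.0722])
S=camera("scene");T=camera("top")
R=np.array([[np.cos(p[2]),-np.sin(p[2])],[np.sin(p[2]),np.cos(p[2])]])
# bar: dark blob mask, fit box pose by matching the outline
from scipy.optimize import minimize
M=[]
for c,b in((S,(235,260,285,312)),(T,(192,98,236,148))):
    g=c["image"].astype(int); m=np.zeros(g.shape[:2],np.uint8)
    sub=g[b[1]:b[3],b[0]:b[2]].max(2); m[b[1]:b[3],b[0]:b[2]]=sub<(36 if c is S else 34)
    n,l,st,_=cv2.connectedComponentsWithStats(m); k=1+st[1:,4].argmax(); M.append((c,(l==k).astype(np.uint8))); print(st[k],np.percentile(sub,[1,10,20,50]))
box=np.array([(x,y,z) for x in(-23,23) for y in(-7,7) for z in(40,72)])/1e3
def cost(v):
    x,y,a=v[0]/1e3,v[1]/1e3,v[2]; c,s=np.cos(a),np.sin(a); t=0
    P=box.copy(); P[:,:2]=box[:,:2]@np.array([[c,s],[-s,c]])+[x,y]
    for cam,m in M:
        h=cv2.convexHull(((proj(cam,P)+.5)*16-8).astype(np.int32)); h=h.reshape(-1,2)
        big=np.zeros((420*8,560*8),np.uint8) if 0 else None
        o=np.argwhere(m).min(0)[::-1]-6; w=np.argwhere(m).max(0)[::-1]+7-o
        r=np.zeros((w[1]*8,w[0]*8),np.uint8); cv2.fillPoly(r,[np.round(((h/16+.5)-o)*8).astype(np.int32)],1)
        mm=cv2.resize(m[o[1]:o[1]+w[1],o[0]:o[0]+w[0]],(w[0]*8,w[1]*8),interpolation=cv2.INTER_NEAREST)
        t+=(r^mm).sum()/64
    return t
for z0 in(0,-.005):
    box[:,2]+=z0
    q=minimize(cost,[635,124,.05],method="Nelder-Mead",options=dict(initial_simplex=[[635,124,.05],[645,124,.05],[635,114,.05],[635,124,-.2]])); print(q.x,q.fun)
o=get_obs();print(o["eef_pos"],o["tool_rot"],o["joint_pos"].round(3))
E
```

```text
[266 282   1   1   1] [39. 46. 61. 65.]
[205 109  11  30 123] [ 2. 38. 59. 65.]
[618.33333333  69.55555556   1.43888889] 124.0
[6.17222222e+02 8.84444444e+01 1.33333333e-01] 124.0
[0.46827667 0.11558334 0.1665553 ] [-0.03558593  0.99934461  0.00117946  0.00652685] [ 0.242  0.235 -0.176  1.147 -0.     0.171]
```

```bash
cat > bar.py <<'E'
from h import *
from scipy.optimize import minimize
S=camera("scene");T=camera("top");M=[]
for c,b in((S,(235,262,285,312)),(T,(192,98,236,148))):
    g=c["image"].astype(int); m=np.zeros(g.shape[:2],np.uint8)
    sub=g[b[1]:b[3],b[0]:b[2]].max(2); m[b[1]:b[3],b[0]:b[2]]=sub<50
    m=cv2.morphologyEx(m,cv2.MORPH_OPEN,np.ones((3,3)))
    n,l,st,_=cv2.connectedComponentsWithStats(m); k=1+st[1:,4].argmax(); M.append((c,(l==k).astype(np.uint8))); print(st[k])
def cost(v,z0):
    box=np.array([(x,y,z) for x in(-23,23) for y in(-7,7) for z in(40,72)])/1e3
    c,s=np.cos(v[2]),np.sin(v[2]); t=0; box[:,2]+=z0
    box[:,:2]=box[:,:2]@np.array([[c,s],[-s,c]])+[v[0]/1e3,v[1]/1e3]
    for cam,m in M:
        a=np.argwhere(m)[:,::-1]; o=a.min(0)-6; w=a.max(0)+7-o
        h=cv2.convexHull(np.round((proj(cam,box)+.5-o)*8).astype(np.int32))
        r=np.zeros((w[1]*8,w[0]*8),np.uint8); cv2.fillPoly(r,[h],1)
        mm=cv2.resize(m[o[1]:o[1]+w[1],o[0]:o[0]+w[0]],(w[0]*8,w[1]*8),interpolation=cv2.INTER_NEAREST)
        t+=(r^mm).sum()/64
    return t
for z0 in(0,-.003,-.006):
    q=minimize(cost,[0]*3,(z0,),method="Nelder-Mead",options=dict(initial_simplex=[[635,122,.05],[643,122,.05],[635,130,.05],[635,122,-.15]])); print(z0,q.x.round(3),q.fun)
E
python3 bar.py
```

```text
[247 275  24  21 297]
[204 108  12  31 332]
0 [6.35576e+02 1.24572e+02 3.80000e-02] 126.265625
-0.003 [6.36080e+02 1.25363e+02 2.40000e-02] 122.703125
-0.006 [6.36583e+02 1.25551e+02 4.50000e-02] 131.625
```

Request:
drive_tool(
  increments=[
    [[34, 1.8, 0], [0, 0, -0.5], 1],
    [[34, 1.8, 0], [0, 0, -0.5], 1],
    [[34, 1.8, 0], [0, 0, -0.5], 1],
    [[34, 1.8, 0], [0, 0, -0.5], 1],
    [[31, 1.8, 0], [0, 0, 0], 1],
    [[0, 0, -35], [0, 0, 0], 1],
    [[0, 0, -35], [0, 0, 0], 1],
    [[0, 0, 0], [0, 0, 0], 1],
  ],
)

```text
clock: 5.55
eef_pos: [0.6247, 0.1221, 0.0807]
tool_rot: [-0.018, 1.0, -0.002, -0.008]
ft_force: [-1.2, -0.5, -2.1]
grip_width: 0.0852
grasp_force: 0.0
```

Request:
drive_tool(
  increments=[
    [[0, 0, 0], [0, 0, 0], 1],
    [[0, 0, 0], [0, 0, 0], 1],
  ],
)

```text
clock: 5.72
eef_pos: [0.6303, 0.1235, 0.0913]
tool_rot: [-0.018, 1.0, -0.0, -0.0]
ft_force: [0.4, 0.4, 0.3]
grip_width: 0.0853
grasp_force: 0.0
```

```bash
python3 -c "
from h import *
o=get_obs();print(o['eef_pos'],o['tool_rot'],o['joint_pos'].round(3),o['ft_force'])"
```

```text
[0.63025763 0.12352614 0.09127649] [-1.82004747e-02  9.99834235e-01 -1.30921848e-04 -4.77073199e-04] [ 0.194  0.606  0.193  1.158 -0.     0.157] [0.43136864 0.36541348 0.25219811]
```

Request:
drive_tool(
  increments=[
    [[3, 0.6, -15], [0, 0, 0], 1],
    [[2.3, 0.5, -15], [0, 0, 0], 1],
    [[0, 0, -10], [0, 0, 0], 1],
    [[0, 0, -4], [0, 0, 0], 1],
    [[0, 0, 0], [0, 0, 0], 1],
  ],
)

```text
clock: 6.13
eef_pos: [0.6355, 0.1247, 0.0476]
tool_rot: [-0.018, 1.0, -0.0, -0.0]
ft_force: [-0.4, 0.6, 0.5]
grip_width: 0.0853
grasp_force: 0.0
```

Request:
drive_tool(
  increments=[
    [[0, 0, 0], [0, 0, 0], 0],
    [[0, 0, 0], [0, 0, 0], 0],
    [[0, 0, 0], [0, 0, 0], 0],
    [[0, 0, 0], [0, 0, 0], 0],
    [[0, 0, 0], [0, 0, 0], 0],
    [[0, 0, 0], [0, 0, 0], 0],
  ],
)

```text
clock: 6.63
eef_pos: [0.6359, 0.1254, 0.0478]
tool_rot: [-0.018, 1.0, 0.001, 0.0]
ft_force: [-3.2, 1.1, 9.9]
grip_width: 0.0129
grasp_force: 58.7
```

```bash
python3 -c "
from h import *
o=get_obs();print(o['eef_pos'],o['tool_rot'],o['ft_force'],o['ft_torque'],o['grip_width'],o['grasp_force'])"
```

```text
[0.6359241  0.12540471 0.04779388] [-1.82630286e-02  9.99832801e-01  8.80266875e-04  2.38150435e-04] [-3.24716349  1.1407722   9.87910581] [-0.52282374  0.74228207  0.19563708] 0.01288336900784053 58.688326478004456
```

Request:
drive_tool(
  increments=[
    [[0, 0, 0], [0, 0, -4], 0],
    [[0, 0, 0], [0, 0, -4], 0],
    [[0, 0, 0], [0, 0, -4], 0],
    [[0, 0, 0], [0, 0, -4], 0],
    [[0, 0, 0], [0, 0, -4], 0],
    [[0, 0, 0], [0, 0, -4], 0],
    [[0, 0, 0], [0, 0, -4], 0],
    [[0, 0, 0], [0, 0, -4], 0],
  ],
)

```text
clock: 7.3
eef_pos: [0.6359, 0.1253, 0.0479]
tool_rot: [0.259, 0.966, 0.001, 0.0]
ft_force: [-0.6, 2.0, 1.4]
grip_width: 0.013
grasp_force: 59.8
```

```bash
python3 -c "
from h import *
o=get_obs();print(o['eef_pos'],o['tool_rot'],o['ft_force'],o['ft_torque'],o['grip_width'],o['grasp_force'])
S=camera('scene');T=camera('top');a=S['image'][235:315,230:330,::-1]
cv2.imwrite('pics/p4.png',cv2.resize(a,None,fx=6,fy=6,interpolation=cv2.INTER_CUBIC))"
```

```text
[0.6358654  0.12527845 0.04786068] [2.59355472e-01 9.65781778e-01 5.39786018e-04 7.31855737e-05] [-0.59147254  1.99568522  1.39281503] [0.22209192 0.15275157 0.16687924] 0.012955047499600055 59.782249331474304
```

View pics/p4.png

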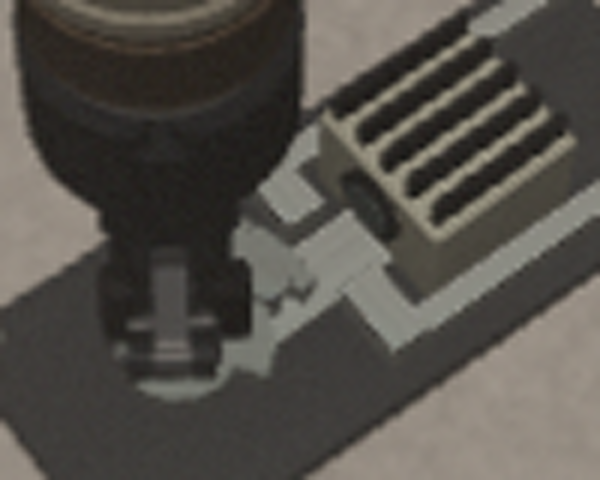

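The cam arm has swung round over the stud at crop (290,280) and is catching it. I'll continue the turn.

Request:
drive_tool(
  increments=[
    [[0, 0, 0], [0, 0, -4], 0],
    [[0, 0, 0], [0, 0, -4], 0],
    [[0, 0, 0], [0, 0, -4], 0],
    [[0, 0, 0], [0, 0, -4], 0],
    [[0, 0, 0], [0, 0, -4], 0],
    [[0, 0, 0], [0, 0, -4], 0],
    [[0, 0, 0], [0, 0, -4], 0],
    [[0, 0, 0], [0, 0, -4], 0],
  ],
)

```text
clock: 8.07
eef_pos: [0.6358, 0.1252, 0.0479]
tool_rot: [0.514, 0.858, 0.0, -0.0]
ft_force: [-0.5, 2.3, 2.8]
grip_width: 0.0126
grasp_force: 60.0
```

Request:
drive_tool(
  increments=[
    [[0, 0, 0], [0, 0, -4], 0],
    [[0, 0, 0], [0, 0, -4], 0],
    [[0, 0, 0], [0, 0, -4], 0],
    [[0, 0, 0], [0, 0, -3], 0],
    [[0, 0, 0], [0, 0, -2], 0],
    [[0, 0, 0], [0, 0, 0], 0],
  ],
)

```text
clock: 8.57
eef_pos: [0.6358, 0.1252, 0.0478]
tool_rot: [0.635, 0.773, 0.0, -0.0]
ft_force: [-1.2, 2.2, 3.6]
grip_width: 0.013
grasp_force: 60.1
```

```bash
python3 -c "
from h import *
o=get_obs();print(o['eef_pos'],2*np.degrees(np.arctan2(o['tool_rot'][0],o['tool_rot'][1])),o['ft_force'],o['ft_torque'],o['grip_width'],o['grasp_force'])"
```

```text
[0.63578598 0.12520712 0.04782181] 78.83057087635723 [-1.19378171  2.17495964  3.59866296] [ 0.37020462  0.33075788 -0.03671789] 0.012979705901466139 60.11552453041077
```

Request:
drive_tool(
  increments=[
    [[0, 0, 0], [0, 0, -1.5], 0],
    [[0, 0, 0], [0, 0, -1.5], 0],
    [[0, 0, 0], [0, 0, -1], 0],
    [[0, 0, 0], [0, 0, 0], 0],
  ],
)

```text
clock: 8.9
eef_pos: [0.6358, 0.1251, 0.0478]
tool_rot: [0.661, 0.75, 0.0, -0.0]
ft_force: [-1.8, 1.5, 4.8]
grip_width: 0.0129
grasp_force: 60.9
```

```bash
python3 -c "
from h import *
o=get_obs();print(o['eef_pos'],2*np.degrees(np.arctan2(o['tool_rot'][0],o['tool_rot'][1])),o['ft_force'],o['ft_torque'],o['grip_width'],o['grasp_force'])"
```

```text
[0.63580968 0.12509725 0.04783471] 82.7385333140065 [-1.76169231  1.54644794  4.7545223 ] [0.31686406 0.41067695 0.78565257] 0.012871293359931238 60.85362374782562
```

Request:
drive_tool(
  increments=[
    [[0, 0, 0], [0, 0, 0], 0.4],
    [[0, 0, 0], [0, 0, 0], 0.4],
    [[0, 0, 0], [0, 0, 0], 0.4],
    [[0, 0, 0], [0, 0, 0], 0.4],
    [[0, 0, 20], [0, 0, 0], 0.4],
    [[0, 0, 30], [0, 0, 0], 0.4],
    [[0, 0, 35], [0, 0, 0], 0.4],
    [[0, 0, 35], [0, 0, 0], 0.4],
  ],
)

```text
clock: 9.57
eef_pos: [0.6351, 0.1242, 0.1675]
tool_rot: [0.662, 0.749, -0.001, -0.001]
ft_force: [0.1, -0.9, -0.3]
grip_width: 0.0339
grasp_force: 0.0
```

Request:
drive_tool(
  increments=[
    [[-30, 20, 20], [0, 0, 0], 0.4],
    [[-30, 20, 20], [0, 0, 0], 0.4],
    [[-30, 20, 0], [0, 0, 0], 0.4],
    [[-30, 20, 0], [0, 0, 0], 0.4],
    [[-30, 20, 0], [0, 0, 0], 0.4],
    [[-30, 20, 0], [0, 0, 0], 0.4],
    [[-30, 20, 0], [0, 0, 0], 0.4],
    [[0, 0, 0], [0, 0, 0], 0.4],
  ],
)

```text
clock: 10.23
eef_pos: [0.4209, 0.2669, 0.2075]
tool_rot: [0.66, 0.751, -0.001, -0.001]
ft_force: [0.5, -0.2, 0.2]
grip_width: 0.034
grasp_force: 0.0
```

```bash
python3 bar.py; python3 - <<'E'
from h import *
S=camera("scene");T=camera("top")
f=lambda i:cv2.resize(i,(int(i.shape[1]*540/i.shape[0]),540),interpolation=cv2.INTER_CUBIC)
im=np.hstack([f(S["image"][225:325,225:315,::-1]),f(T["image"][90:240,185:265,::-1])]);print(im.shape)
cv2.imwrite("pics/p5.png",im[:,:800])
E
```

```text
[249 273  21  24 278]
[194 116  32  15 359]
0 [635.908 124.914  -1.475] 108.140625
-0.003 [636.107 125.286  -1.478] 104.828125
-0.006 [636.137 125.149  -1.489] 121.71875
(540, 774, 3)
```

View pics/p5.png

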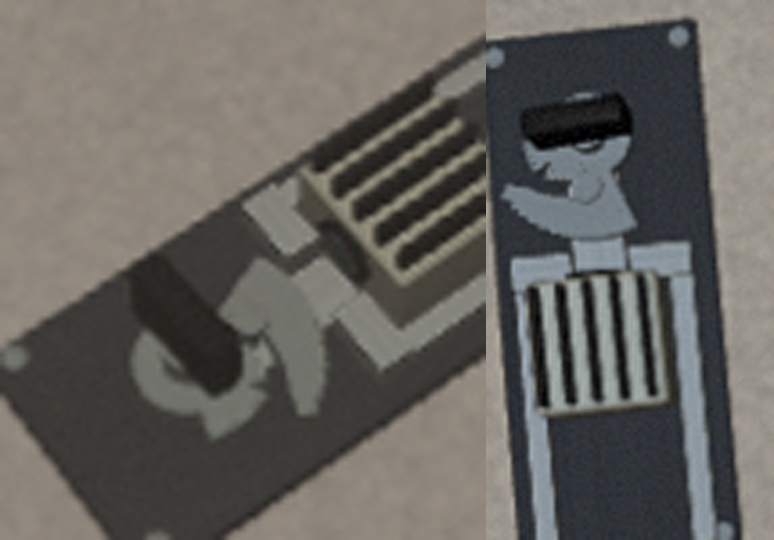

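The bar lies across the dock: it measures about 1.5 rad from the dock axis. The stud is in the slot at crop (585,188), and the lamp's front is up against the stop blocks at crop (600,275). The gripper is clear of everything.

```bash
python3 -c "
from workcell import *
print(job_done())"
```

```text
the job is handed in; nothing more can be done
None
```

The job is handed in: the lamp is drawn tight against the stop blocks, its cam is turned clockwise to its stop, and the empty dock's cam was not touched.

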